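# Press a cocked spring plate home with the tamper

## Task

The sprung plate in the spring pot sits cocked. Take the tamper from its dish, press the plate squarely down with the tamper's flat face until it bottoms out level, and hold it on its stop for a second at about 15 N (never more than 25 N). Then let the plate rise again and stand the tamper back upright in its dish, leaving the plate level and the parts nearby where they are.

Things in the scene. Friction and masses are not known exactly. Their poses are not given: they have to be found in the camera images.
- tamper_grip (a point): Middle of the grip of the tamper, a loose hand tool standing upright, 106 mm tall, 0.2 to 0.4 kg: a flat round steel head (48 mm across, its flat pressing face is the underside, 76 mm below this point), a stem 18 mm thick, and above it a black upright square grip, 26 x 26 mm and 60 mm tall (from 30 mm below to 30 mm above this point). x and y axes are square to the grip's flat sides, z is up the tool.
- tamper: The same tamper; origin at the centre of its flat pressing face, z up the tool.
- rest_in (a point): Centre of the inner floor of the tamper's dish, a fixed shallow dark steel dish: inside 64 mm across, rim 5 mm above this point, outside 72 mm, floor 4 mm above the bench. The tamper stands in it at the start.
- pot_rim (a point): Centre of the mouth of the fixed spring pot, an aluminium cup on a round dark flange (92 mm): rim 70 mm above the bench, outside 72 mm, bore 56 mm, z up.
- press_plate: The sprung steel plate in the pot's bore, 51 mm across, 6 mm thick, origin at the centre of its underside, z square to its faces. It swivels stiffly any way (about 0.05 N m of friction; stays where it is turned) and starts cocked by 3 to 7 degrees; a flat face pressed on it turns it level.
- plate_top (a point): Centre of the plate's top face, 6 to 8 mm below the pot's rim when up.
- plunger (a joint): How far the plate is pressed down, m: 0 up (sprung). Its rigid stop lies hidden under the plate, somewhere 9 to 24 mm down; the depth differs from pot to pot and can only be felt. The spring pushes back with about 3 N when up, rising evenly to 5 to 8 N (deeper is more) just before the stop; on the stop the force climbs steeply (6 N or more per mm of the hand's travel), so 10 N or more on the tool, less the tamper's weight, means that the plate is on its stop.
- bush: Loose steel bush, 26 mm across, 22 mm tall, origin under its centre; leave alone.
- cylinder: Loose black cylinder, 44 mm across, 91 mm tall, origin under its centre; leave alone.
- nut: Loose black stepped nut, 24 mm across, 30 mm tall, origin under its centre; leave alone.
Mind the look-alikes: they are no part of the job. Leave any yellow look-alike of the part that bears rest_in alone.

How it is judged:
On the way, in this order (a step that is already met when the one before it is completed fails the run):
1. the tamper has been lifted out of its dish (z of tamper_grip in the frame of rest_in above 0.096 m and contact force between tamper and rest below 0.1 N), for 0.1 s.
2. the plate is held on its stop (pushed down over 8 mm and past the spring's own force), level within 2 degrees, by the tamper with 10 to 20 N, for 0.7 s (value of joint plunger above 0.008 m and contact force between tamper and press_plate between 10 and 20 N and angle between press_plate's own z axis and vertical below 0.035 rad and horizontal distance between tamper and pot_rim below 0.008 m), for 0.7 s.
At the end, for the whole second after the job is handed in: The plate is up again (within 2 mm) and level within 2.3 degrees; the tamper stands upright (within 3 degrees) and still on the floor of its dish, at most 14 mm off its centre (value of joint plunger below 0.002 m and angle between press_plate's own z axis and vertical below 0.04 rad and horizontal distance between tamper_grip and rest_in below 0.014 m and z of tamper_grip in the frame of rest_in between 0.073 and 0.079 m and angle between tamper_grip's own z axis and vertical below 0.06 rad and linear speed of tamper below 0.02 m/s); the robot touches nothing.
It fails at once if the tamper presses the plate with more than 25 N (contact force between tamper and press_plate above 25 N).
It fails at once if the fingers push the plate (contact force between the fingers and press_plate above 1 N).
It fails at once if a bystander (bush, cylinder or nut) is moved by more than 15 mm (distance of any of bush, cylinder, nut from where it was at the start of the episode above 0.015 m).
It also fails if it takes over 64 s, if anything falls off the work surface, if the arm or the gripper's body presses on something with over 40 N, if the wrist force passes 120 N, or if a joint passes its speed limit or range.

## Robot

A 6-joint arm with a two-finger parallel gripper is mounted at the origin on a cart in front of the work surface, level with it; the furniture and walls round the work are solid. World frame = base frame: x ahead of the robot, y to its left, z up, the work surface at z = 0. Lengths are in m, angles in rad, forces in N, time in s.
With the tool pointing down it reaches from about 0.3 to 0.75 m from the base axis. Payload 8.5 kg.
Tool frame: the origin (TCP) lies midway between the tips of the shut fingers; the grasp point (between the pads) lies 19 mm behind it (env.grip_depth is the distance from the TCP to the grasp point, in m); z points along the fingers, y is the line along which they close (so a half turn about z gives the same grasp; the last joint's range is limited). The gripper opens to 88 mm and grips with 3 to 60 N. Pads are 18 mm wide; open, the fingers measure 123 mm over their backs; the gripper's body (75 mm by 187 mm) begins 45 mm behind the grasp point.
Start: joints at [-1.38, 0.381, 1.297, -0, 1.464, -0.215], TCP at [0.217, -0.505, 0.239] pointing down, gripper open.
Joint ranges: [-3.11, 3.11], [-0.89, 2.33], [0.22, 2.48], [-1.42, 4.56], [0.17, 2.85], [-2.88, 2.88]. Speed limits (rad/s): [2.39, 2.39, 3.14, 3.14, 3.14, 3.14].

## Interface

Orientations are given as a unit quaternion [w, x, y, z].
In Python, from cell import telemetry, optics, finish_job, env gives the robot as it stands.
- The arm moves only by the tool apply_moves, never from a script. Its argument "rows" is text: rows parted by semicolons, each of 5 numbers parted by spaces: the opening, from 0 (shut) to 1 (fully open), then the shift along the tool's x, y, z each as a share of 2 cm, from -1 to 1, then the turn about the tool's z as a share of 0.12 rad, from -1 to 1. In form: fingers x y z turn; .... A call has 1 to 10 rows; each row shifts and turns the commanded pose from where the row before left it, along the tool's axes as they then stand; what a row does not reach is not made up. A row lasts 1/10 s, in which the tool goes at most 50 mm and 8.59 degrees, less where a joint would pass 70% of its speed; a pose out of reach is approached as far as the arm can. A call with a number of a shift or a turn outside -1 to 1 is refused whole. A call with a gripper value outside its range is refused whole. The fingers move at their own pace and stop on an object; "newtons" is the grip in N (left out, the last holds). Time passes only in rows, so rows that do not move let the fingers close. It gives the time, the measured TCP pose, the force, the opening and the grip force at its end, in the units of the state.
- telemetry.observe(): the state, without advancing time (a new reading comes with each control period).
- optics.snapshot(name): name is "scene" or "top"; returns the picture (480x640x3 uint8, blue, green, red); there is no depth.
- optics.camera_info(name): a dict with "fx", "fy", "cx", "cy" (pixels), "view" (4x4, takes a point from world to camera coordinates). Camera axes: x right, y up, looking along -z (the intrinsics and any distortion apply to the point x, -y, -z); pixel columns grow to the right and rows downward; lengths in m; the calibration is good to about 2 mm. A picture is of the moment at which its call begins. camera_info takes no time and is no camera call.
- finish_job(): hands the job in; it is judged then, once.
The state is a dict: "clock": time; "joints": joint angles; "dq": joint speeds; "joint_torque": joint torques, N m; "position": TCP position; "tool_rot": TCP orientation; "force": force on the tool from outside, world axes, zero at the start; "torque": the same for the moment, N m; "width": finger opening in m; "grip_force": force on a finger pad.
Only numpy, scipy, OpenCV 4.12 (cv2) and the standard library are available. Lean on these libraries where they do the work, as an engineer would, in place of code of your own. Each camera call takes 0.05 s, during which the arm holds its last target. There are 200 camera calls.

## Working session

There is one attempt and no reset: what is moved stays moved. The work goes in short steps, Python scripts to look and compute and a tool call to move; the robot and the scene stay as the last step left them, time stands still between calls to the robot, and variables do not carry over. Pictures are saved under pics/ and viewed, at most 10 in all, crops included, and the job is handed in when it is done.

Besides the shell and the picture viewer there is one more tool, called after ">>>" by a JSON object that holds its "fn" and its "kwargs", one argument or row to a line. apply_moves: Moves the arm, as the interface text tells. Shift numbers are shares of 2 cm and turn numbers shares of 0.12 rad, none past 1 either way. Its arguments: {"type":"object","properties":{"rows":{"type":"string"},"newtons":{"type":"number"}},"required":["rows"]}

```bash
mkdir -p pics; ls; python3 - <<'E'
from cell import telemetry, optics, env
import cv2, numpy as np
s=telemetry.observe(); print({k:np.round(s[k],3) for k in ('clock','position','tool_rot','force','width')}, env.grip_depth)
for n in ('scene','top'):
    cv2.imwrite(f'pics/{n}0.png',optics.snapshot(n)); c=optics.camera_info(n); print(n,c)
E
```

```text
pics
{'clock': np.float64(0.0), 'position': array([ 0.217, -0.505,  0.238]), 'tool_rot': array([-0.001,  0.979,  0.202, -0.   ]), 'force': array([ 0.238, -0.071,  0.188]), 'width': np.float64(0.088)} 0.0187
scene {'fx': 517.9867545037422, 'fy': 517.9867545037422, 'cx': 327.0033108691428, 'cy': 232.20096194707932, 'view': array([[-0.70444989, -0.70957565,  0.01589816,  0.55276429],
       [ 0.51342952, -0.49399941,  0.70167991, -0.25650237],
       [-0.4900413 ,  0.50246092,  0.71231492, -0.70840415],
       [ 0.        ,  0.        ,  0.        ,  1.        ]])}
top {'fx': 583.8848081414641, 'fy': 583.8848081414641, 'cx': 322.05205226907134, 'cy': 249.65293229222294, 'view': array([[ 2.51112463e-03, -9.99576229e-01, -2.90009653e-02,
         2.02869943e-01],
       [ 9.97318776e-01,  3.82302514e-04,  7.31786414e-02,
        -5.77806632e-01],
       [-7.31365433e-02, -2.91069679e-02,  9.96897101e-01,
        -9.65243520e-01],
       [ 0.00000000e+00,  0.00000000e+00,  0.00000000e+00,
         1.00000000e+00]])}
```

View pics/scene0.png

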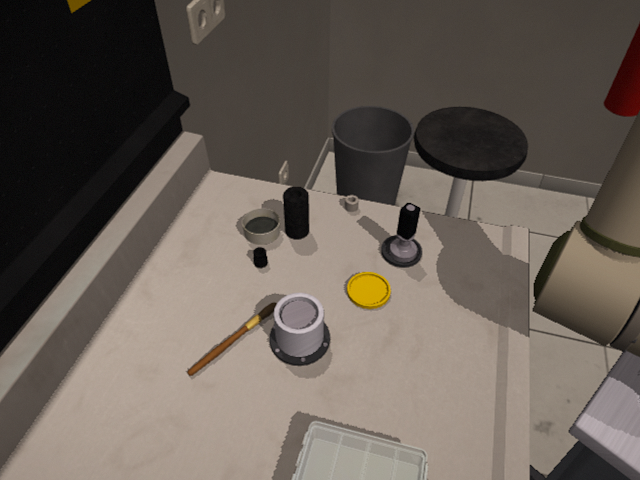

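View pics/top0.png

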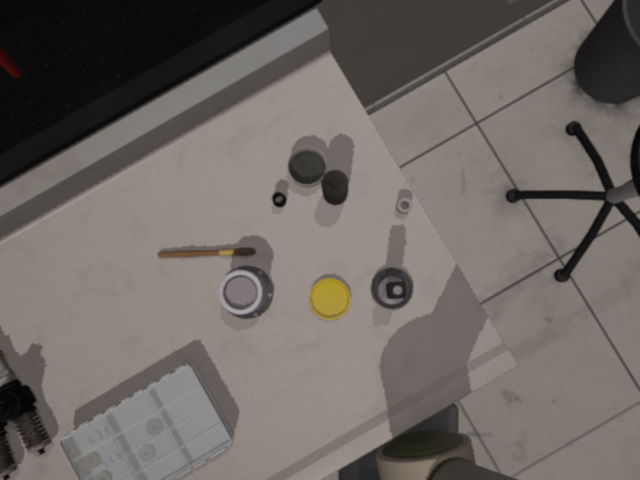

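The top view shows the tamper in its dark dish (about 392,288), the yellow look-alike dish (330,298), the pot (243,292), and the cylinder, nut and bush near (335,187), (279,199) and (404,203). I'll confirm these in an enlarged crop and refine the edges.

```bash
cat > h.py <<'E'
import numpy as np, cv2
from cell import telemetry, optics, env
from scipy.spatial.transform import Rotation as R
def ray(n,u,v):
    c=optics.camera_info(n); V=c['view']; d=np.array([(u-c['cx'])/c['fx'],-(v-c['cy'])/c['fy'],-1.])
    return -V[:3,:3].T@V[:3,3], V[:3,:3].T@d
def onz(n,u,v,z):
    o,d=ray(n,u,v); return o+d*(z-o[2])/d[2]
def proj(n,p):
    c=optics.camera_info(n); q=c['view'][:3,:3]@np.asarray(p)+c['view'][:3,3]
    return np.array([c['cx']+c['fx']*q[0]/-q[2], c['cy']-c['fy']*q[1]/-q[2]])
E
python3 - <<'E'
from h import *
t=cv2.imread('pics/top0.png'); s=cv2.imread('pics/scene0.png')
def crop(im,u,v,h=37,w=50,k=8): return cv2.resize(im[v-h:v+h,u-w:u+w],(400,296),interpolation=cv2.INTER_CUBIC)
im=np.vstack([np.hstack([crop(t,392,288),crop(t,243,292)]),np.hstack([crop(s,403,235),crop(s,300,325)])])
cv2.imwrite('pics/crop0.png',np.clip(im*1.6,0,255).astype('uint8'))
print('dish floor-ish',onz('top',392,288,.009)); print('grip top',onz('top',397,290,.11)); print('pot',onz('top',241,292,.07)); print('yellow',onz('top',330,298,.009))
print('scene grip top',onz('scene',410,207,.11),'pot',onz('scene',299,312,.07))
E
```

```text
dish floor-ish [0.51306141 0.08458403 0.009     ]
grip top [0.50922096 0.08606936 0.11      ]
pot [0.50558302 0.33303262 0.07      ]
yellow [0.49576188 0.1903486  0.009     ]
scene grip top [0.51071863 0.0853389  0.11      ] pot [0.50516341 0.33526079 0.07      ]
```

View pics/crop0.png

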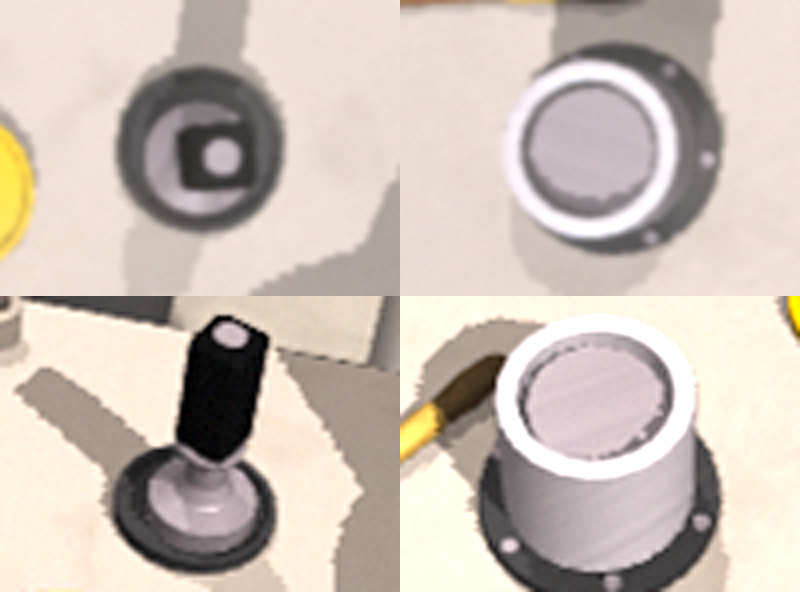

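The crops confirm it. The tamper stands in the dark dish, with the grip cap at top px (397.5,290) and the dish centre at (392,288). The pot mouth is at (241,289), with the plate cocked inside. I'll fit the grip box's position and yaw, plus the pot and dish circles, in both views.

```bash
cat > fit.py <<'E'
from h import *
from scipy.optimize import minimize
def boxmask(n,x,y,yaw,k=4,win=None,z0=.050,z1=.110,h=.013):
    P=[]
    for z in (z0,z1):
        for a,b in ((1,1),(1,-1),(-1,-1),(-1,1)):
            dx,dy=R.from_euler('z',yaw).apply([a*h,b*h,0])[:2]; P.append(proj(n,[x+dx,y+dy,z]))
    u0,v0,w,hh=win; m=np.zeros((hh*k,w*k),np.uint8)
    Q=cv2.convexHull(((np.array(P)-[u0,v0]+.5)*k).astype(np.float32)).round().astype(int)
    cv2.fillConvexPoly(m,Q,255); return cv2.resize(m,(w,hh),interpolation=cv2.INTER_AREA)/255.
def fitgrip(ims,wins,thr,x0):
    obs={}
    for n in ims:
        u0,v0,w,h=wins[n]; g=ims[n][v0:v0+h,u0:u0+w].max(2).astype(float); obs[n]=g
    res=[]
    for yaw in np.radians(np.arange(-45,45,3)):
        def cost(p):
            c=0
            for n in obs:
                m=boxmask(n,p[0],p[1],p[2],win=wins[n]); o=np.clip((thr[n][1]-obs[n])/(thr[n][1]-thr[n][0]),0,1)
                c+=((m-o)**2).sum()
            return c
        r=minimize(cost,[*x0,yaw],method='Nelder-Mead',options=dict(initial_simplex=[[*x0,yaw],[x0[0]+.003,x0[1],yaw],[x0[0],x0[1]+.003,yaw],[*x0,yaw+.05]],maxfev=60))
        res.append((r.fun,*r.x))
    res.sort(); return res
E
python3 - <<'E'
from fit import *
t=cv2.imread('pics/top0.png'); s=cv2.imread('pics/scene0.png')
print(t[286:295:2,380:412:2].max(2)); print(s[215:235:4,390:425:2].max(2))
wins={'scene':(390,200,36,42),'top':(384,278,24,24)}
for one in (['scene'],['top'],['scene','top']):
    r=fitgrip({n:{'scene':s,'top':t}[n] for n in one},wins,{'scene':(30,60),'top':(25,40)},(.510,.0857))
    for q in r[:3]: print(one,np.round(q,4),np.degrees(q[3]).round(1))
# pot rim: bright ring in top
g=t[:,:,:].min(2); w=g[262:322,208:278]; m=(w>165).astype(np.uint8)
c=max(cv2.findContours(m,0,cv2.CHAIN_APPROX_NONE)[0],key=len); e=cv2.fitEllipse(c); print('pot',e, onz('top',e[0][0]+208,e[0][1]+262,.07))
E
```

```text
[[107 107 102  49  29  35  36  67 110 110  74  40  38  58  65  59]
 [110 109  98  53  29  33  51 119 128 127 120  58  40  60  65  59]
 [111 110  97  58  30  34  58 122 126 125 122  64  35  57  64  55]
 [112 107  98  72  31  33  47 112 126 127 114  50  36  56  62  55]
 [109 105 107  83  29  34  39  55  86  87  65  37  38  55  57  57]]
[[163 165 166 168 149   1   3   9   8   7   7  14   9  11  22 165 163 137]
 [165 166 165 165 123   3   6   4   5   9   9  12   7   8 123 164 164 163]
 [165 166 167 169  74   5   9   8   8   5   7  10   9   2 156 162 165 162]
 [165 167 163 168   0   5   6   7   7   5   7  11   4  60 163 161 163 162]
 [168 164 166 123   0   8   4   3   7   6   9   6   4 124 160 161 160 160]]Traceback (most recent call last):
  File "<stdin>", line 6, in <module>
  File "fit.py", line 23, in fitgrip
    r=minimize(cost,[*x0,yaw],method='Nelder-Mead',options=dict(initial_simplex=[[*x0,yaw],[x0[0]+.003,x0[1],yaw],[x0[0],x0[1]+.003,yaw],[*x0,yaw+.05]],maxfev=60))
    res = _minimize_neldermead(fun, x0, args, callback, bounds=bounds,
                               **options)
    fxe = func(xe)
    fx = function(np.copy(x), *(wrapper_args + args))
  File "fit.py", line 20, in cost
    m=boxmask(n,p[0],p[1],p[2],win=wins[n]); o=np.clip((thr[n][1]-obs[n])/(thr[n][1]-thr[n][0]),0,1)
  File "fit.py", line 7, in boxmask
    dx,dy=R.from_euler('z',yaw).apply([a*h,b*h,0])[:2]; P.append(proj(n,[x+dx,y+dy,z]))
                                                                 ~~~~^^^^^^^^^^^^^^^^^
  File "h.py", line 10, in proj
    c=optics.camera_info(n); q=c['view'][:3,:3]@np.asarray(p)+c['view'][:3,3]
ValueError: time passes only in moves, steps and waits
```

```bash
sed -i 's/^from scipy.spatial.*/&\nfrom functools import lru_cache\nCI={n:optics.camera_info(n) for n in ("scene","top")}/; s/c=optics.camera_info(n)/c=CI[n]/' h.py
sed -i 's/astype(float); obs\[n\]=g/copy(); cv2.circle(g,(int(caps[n][0]-u0),int(caps[n][1]-v0)),5,10,-1); obs[n]=g.astype(float)/; s/thr,x0)/thr,x0,caps)/' fit.py
python3 - <<'E'
from fit import *
t=cv2.imread('pics/top0.png'); s=cv2.imread('pics/scene0.png')
wins={'scene':(390,200,36,42),'top':(384,278,24,24)}
for one in (['scene'],['top'],['scene','top']):
    r=fitgrip({n:{'scene':s,'top':t}[n] for n in one},wins,{'scene':(40,120),'top':(35,55)},(.510,.0857),{'scene':(410,207),'top':(397.5,290)})
    for q in r[:3]: print(one,np.round(q,4),np.degrees(q[3]).round(1))
g=t.min(2); w=g[262:322,208:278]; print(w[27,::4])
m=(w>145).astype(np.uint8)
c=max(cv2.findContours(m,0,cv2.CHAIN_APPROX_NONE)[0],key=len); e=cv2.fitEllipse(c); print('pot',e, onz('top',e[0][0]+208,e[0][1]+262,.07))
print('dish',onz('top',392,288,.009))
for dz in(.009,): print(proj('scene',[.513,.0846,dz]))
E
```

```text
['scene'] [1.048629e+02 5.077000e-01 9.000000e-02 3.694000e-01] 21.2
['scene'] [1.048629e+02 5.077000e-01 8.990000e-02 3.682000e-01] 21.1
['scene'] [1.048629e+02 5.077000e-01 8.990000e-02 3.731000e-01] 21.4
['top'] [ 6.39112e+01  5.10200e-01  8.56000e-02 -3.10000e-03] -0.2
['top'] [6.44327e+01 5.10400e-01 8.59000e-02 1.96000e-02] 1.1
['top'] [64.7219  0.5101  0.0855  0.1334] 7.6
['scene', 'top'] [1.956497e+02 5.096000e-01 8.640000e-02 3.476000e-01] 19.9
['scene', 'top'] [1.959492e+02 5.096000e-01 8.640000e-02 3.452000e-01] 19.8
['scene', 'top'] [1.959856e+02 5.100000e-01 8.620000e-02 3.355000e-01] 19.2
[131 132 134 153  75 116 116 116 116 116 118 120  97 156  71  67  68 133]
pot ((31.76007080078125, 30.04744529724121), (41.2287712097168, 41.9206428527832), 33.92094039916992) [0.50550167 0.33504136 0.07      ]
dish [0.51306141 0.08458403 0.009     ]
[401.78009272 248.45934034]
```

```bash
python3 - <<'E'
from h import *
t=cv2.imread('pics/top0.png'); s=cv2.imread('pics/scene0.png')
def ov(im,n,yaw,u0,v0,w,h,k=8):
    a=cv2.resize(np.clip(im[v0:v0+h,u0:u0+w].astype(float)*(2.2),0,255).astype('uint8'),(w*k,h*k),interpolation=cv2.INTER_CUBIC)
    if yaw is not None:
      for z,c in((.11,(0,255,0)),(.05,(0,0,255))):
        P=[proj(n,np.array([.5102,.0858,z])+R.from_euler('z',yaw,degrees=True).apply([i*.013,j*.013,0])) for i,j in((1,1),(1,-1),(-1,-1),(-1,1))]
        cv2.polylines(a,[((np.array(P)-[u0,v0]+.5)*k).round().astype(int)],True,c,1)
    return a
A=[np.vstack([ov(t,'top',y,382,276,28,28),ov(s,'scene',y,393,198,28,44)]) for y in(None,0,20)]
cv2.imwrite('pics/ov.png',np.hstack(A))
E
```

```text
(no output)
```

View pics/ov.png

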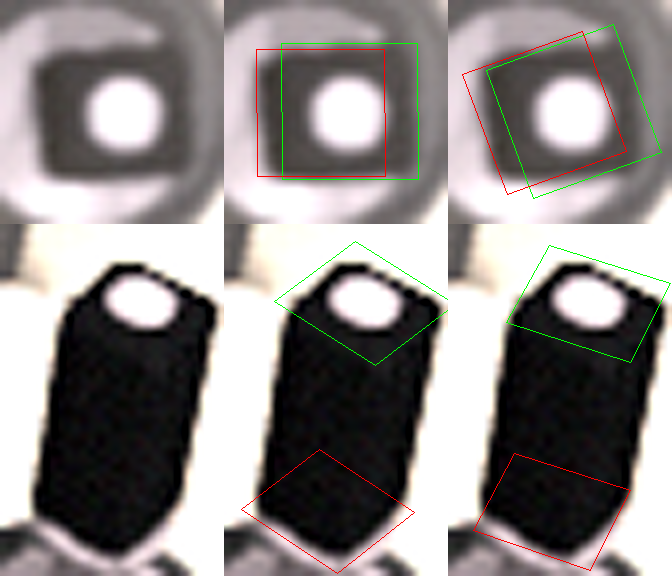

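The grip is at about (0.510, 0.086) with a yaw of about +6°. The dish is at (0.513, 0.0846) and the pot at (0.5055, 0.335), and both views agree within 2 mm. Moving over now.

>>> {"fn": "apply_moves", "kwargs": {
  "rows": "1 0.5 -0.42 0 0;1 1 -0.85 0 0;1 1 -0.85 0 0;1 1 -0.85 0 0;1 1 -0.85 0 0;1 1 -0.85 0 0;1 1 -0.85 0 0;1 1 -0.85 0 0;1 1 -0.85 0 0;1 1 -0.85 0 0",
  "newtons": 40
}}

```text
clock: 1.1
position: [0.3282, -0.2801, 0.2387]
tool_rot: [-0.0, 0.979, 0.202, 0.0]
force: [0.2, -0.8, 0.6]
width: 0.0878
grip_force: 0.0
```

>>> {"fn": "apply_moves", "kwargs": {
  "rows": "1 1 -0.85 0 0;1 1 -0.85 0 0;1 1 -0.85 0 0;1 1 -0.85 0 0;1 1 -0.85 0 0;1 1 -0.85 0 0;1 1 -0.85 0 0;1 1 -0.85 0 0;1 1 -0.85 0 0;1 1 -0.85 0 0"
}}

```text
clock: 2.1
position: [0.4444, -0.0451, 0.2387]
tool_rot: [-0.0, 0.979, 0.202, -0.0]
force: [0.7, -0.0, -0.1]
width: 0.0882
grip_force: 0.0
```

>>> {"fn": "apply_moves", "kwargs": {
  "rows": "1 1 -0.85 0 0;1 1 -0.85 0 0;1 1 -0.85 0 0;1 1 -0.85 0 0;1 0.5 -0.42 0 0;1 0 0 0 0.84;1 0 0 0 0.84;1 0 0 0 0.84;1 0 0 0 0;1 0 0 0 0"
}}

```text
clock: 3.1
position: [0.4968, 0.0588, 0.2388]
tool_rot: [-0.0, 0.999, 0.053, -0.0]
force: [0.3, 0.5, -0.0]
width: 0.0884
grip_force: 0.0
```

```bash
cat > st.py <<'E'
import sys
from h import *
s=telemetry.observe(); Rm=R.from_quat(np.array(s['tool_rot'])[[1,2,3,0]]).as_matrix()
print('t',round(s['clock'],2),'pos',np.round(s['position'],4),'F',np.round(s['force'],2),'w',round(s['width'],4),'grip',np.round(s['grip_force'],1),'tilt deg',np.degrees(np.arccos(-Rm[2,2])).round(2),'yaw',np.degrees(np.arctan2(Rm[1,0],Rm[0,0])).round(2))
if len(sys.argv)>3:
    g=np.array(list(map(float,sys.argv[1:4]))); print('to go in units of 2cm',np.round(Rm.T@(g-s['position'])/.02,3))
E
python3 st.py .510 .086 .150
```

```text
t 3.1 pos [0.4968 0.0588 0.2388] F [ 0.31  0.45 -0.03] w 0.0884 grip 0.0 tilt deg 0.01 yaw 6.07
to go in units of 2cm [ 0.799 -1.283  4.438]
```

>>> {"fn": "apply_moves", "kwargs": {
  "rows": "1 0.4 -0.64 0.4 0;1 0.4 -0.64 0.8 0;1 0 0 1 0;1 0 0 1 0;1 0 0 0.8 0;1 0 0 0.44 0;1 0 0 0 0"
}}

```text
clock: 3.8
position: [0.5101, 0.0865, 0.1488]
tool_rot: [-0.0, 0.999, 0.052, -0.001]
force: [1.0, 0.4, 0.5]
width: 0.0882
grip_force: 0.0
```

```bash
python3 st.py .510 .086 .061; python3 - <<'E'
from h import *
t=optics.snapshot('top'); s=optics.snapshot('scene')
cv2.imwrite('pics/a.png',np.hstack([cv2.resize(t[220:360,320:460],(400,400),interpolation=cv2.INTER_CUBIC),cv2.resize(s[150:290,330:470],(400,400),interpolation=cv2.INTER_CUBIC)]))
E
```

```text
t 3.8 pos [0.5101 0.0865 0.1488] F [1.02 0.39 0.5 ] w 0.0882 grip 0.0 tilt deg 0.14 yaw 5.98
to go in units of 2cm [0.005 0.026 4.388]
```

View pics/a.png

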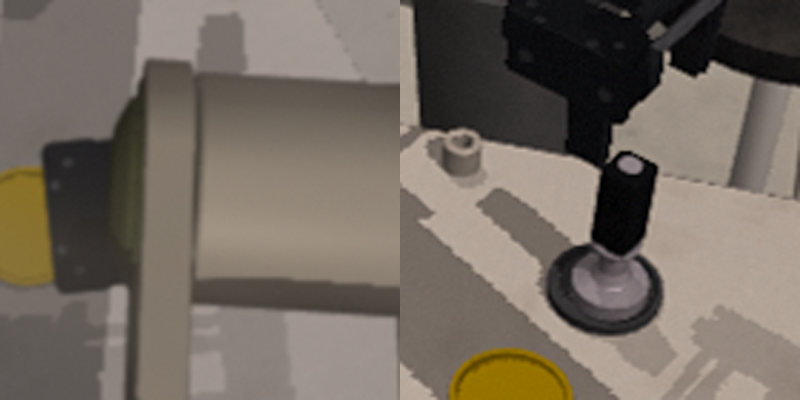

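The fingers straddle the grip from above as planned, and the arm hides the tamper from the top camera. Descending and closing.

>>> {"fn": "apply_moves", "kwargs": {
  "rows": "1 0 0.02 0.8 0;1 0 0 1 0;1 0 0 1 0;1 0 0 0.8 0;1 0 0 0.5 0;1 0 0 0.28 0;1 0 0 0 0"
}}

```text
clock: 4.6
position: [0.5106, 0.0856, 0.0624]
tool_rot: [-0.0, 0.999, 0.052, 0.0]
force: [-0.2, 0.2, -0.5]
width: 0.088
grip_force: 0.0
```

```bash
python3 st.py .510 .086 .061
```

```text
t 4.6 pos [0.5106 0.0856 0.0624] F [-0.2   0.22 -0.5 ] w 0.088 grip 0.0 tilt deg 0.0 yaw 5.93
to go in units of 2cm [-0.029 -0.024  0.07 ]
```

>>> {"fn": "apply_moves", "kwargs": {
  "rows": "0.2 0 0 0 0;0.2 0 0 0 0;0.2 0 0 0 0;0.2 0 0 0 0;0.2 0 0 0 0;0.2 0 0 0 0;0.2 0 0 0 0;0.2 0 0 0 0",
  "newtons": 40
}}

```text
clock: 5.4
position: [0.5104, 0.0857, 0.0624]
tool_rot: [-0.0, 0.999, 0.052, -0.0]
force: [-0.6, 3.7, -2.3]
width: 0.0261
grip_force: 7.7
```

```bash
python3 st.py .510 .086 .061
```

```text
t 5.4 pos [0.5104 0.0857 0.0624] F [-0.64  3.72 -2.28] w 0.0261 grip 7.7 tilt deg 0.01 yaw 5.92
to go in units of 2cm [-0.019 -0.019  0.068]
```

>>> {"fn": "apply_moves", "kwargs": {
  "rows": "0 0 0 0 0;0 0 0 0 0;0 0 0 0 0;0 0 0 0 0",
  "newtons": 40
}}

```text
clock: 5.8
position: [0.5103, 0.0856, 0.0622]
tool_rot: [-0.0, 0.999, 0.052, -0.0]
force: [-0.6, -0.1, -1.7]
width: 0.0257
grip_force: 40.0
```

>>> {"fn": "apply_moves", "kwargs": {
  "rows": "0 0 0 -0.1 0;0 0 0 -0.3 0;0 0 0 -0.5 0;0 0 0 -0.8 0;0 0 0 -1 0;0 0 0 -1 0;0 0 0 -0.8 0;0 0 0 0 0;0 0 0 0 0;0 0 0 0 0"
}}

```text
clock: 6.8
position: [0.51, 0.0855, 0.1516]
tool_rot: [-0.0, 0.999, 0.052, -0.001]
force: [-0.2, 0.1, -3.7]
width: 0.0254
grip_force: 40.0
```

```bash
python3 st.py .5055 .335 .152; python3 - <<'E'
from h import *
s=optics.snapshot('scene'); t=optics.snapshot('top')
cv2.imwrite('pics/b.png',np.hstack([cv2.resize(t[200:360,280:480],(400,320)),cv2.resize(s[140:300,310:510],(400,320),interpolation=cv2.INTER_CUBIC)]))
E
```

```text
t 6.8 pos [0.51   0.0855 0.1516] F [-0.16  0.14 -3.75] w 0.0254 grip 40.0 tilt deg 0.09 yaw 5.92
to go in units of 2cm [  1.062 -12.43   -0.017]
```

View pics/b.png

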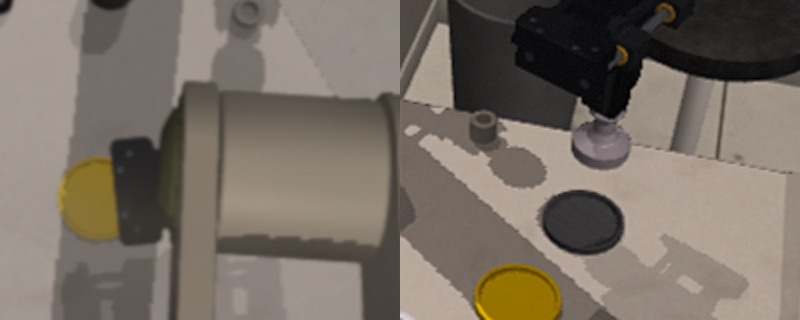

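The tamper is clear of the dish, which is now visible empty at scene px (401,250), and it hangs upright with about 3.6 N of weight. Now carrying it to the pot.

>>> {"fn": "apply_moves", "kwargs": {
  "rows": "0 0.05 -0.3 0 0;0 0.1 -0.8 0 0;0 0.1 -1 0 0;0 0.1 -1 0 0;0 0.1 -1 0 0;0 0.1 -1 0 0;0 0.1 -1 0 0;0 0.1 -1 0 0;0 0.1 -1 0 0;0 0.1 -1 0 0"
}}

```text
clock: 7.9
position: [0.5102, 0.2698, 0.1519]
tool_rot: [0.0, 0.999, 0.052, -0.0]
force: [0.6, 0.5, -2.8]
width: 0.0257
grip_force: 40.0
```

>>> {"fn": "apply_moves", "kwargs": {
  "rows": "0 0.1 -1 0 0;0 0.11 -1 0 0;0 0 -0.8 0 0;0 0 -0.4 0 0;0 0 -0.13 0 0;0 0 0 0 0;0 0 0 0 0;0 0 0 0 0"
}}

```text
clock: 8.7
position: [0.5081, 0.3346, 0.1524]
tool_rot: [0.0, 0.999, 0.051, 0.0]
force: [0.3, -0.2, -1.8]
width: 0.0255
grip_force: 40.0
```

```bash
python3 st.py .5055 .335 .152; python3 - <<'E'
from h import *
s0=cv2.imread('pics/scene0.png')
s=optics.snapshot('scene'); cv2.imwrite('pics/s1.png',s)
p=telemetry.observe()['position']
def circ(c,r): return np.array([proj('scene',[c[0]+r*np.cos(a),c[1]+r*np.sin(a),c[2]]) for a in np.linspace(0,6.283,60)])
u0,v0,w,h=240,180,120,190;k=4
a=cv2.resize(np.clip(s[v0:v0+h,u0:u0+w]*1.8,0,255).astype('uint8'),(w*k,h*k-160),interpolation=cv2.INTER_CUBIC) if 0 else None
k=3; a=cv2.resize(np.clip(s[v0:v0+h,u0:u0+w]*1.8,0,255).astype('uint8'),(w*k,h*k),interpolation=cv2.INTER_CUBIC); b=a.copy()
for c,r,col in(((.5055,.335,.07),.036,(0,0,255)),((.5055,.335,.07),.028,(0,0,255)),((p[0],p[1],p[2]-.0582),.024,(0,255,0))):
    cv2.polylines(b,[((circ(c,r)-[u0,v0]+.5)*k).round().astype(int)],True,col,1)
cv2.imwrite('pics/c.png',np.hstack([a,b]))
E
```

```text
t 8.7 pos [0.5081 0.3346 0.1524] F [ 0.32 -0.16 -1.78] w 0.0255 grip 40.0 tilt deg 0.01 yaw 5.87
to go in units of 2cm [-0.125 -0.033  0.022]
```

View pics/c.png

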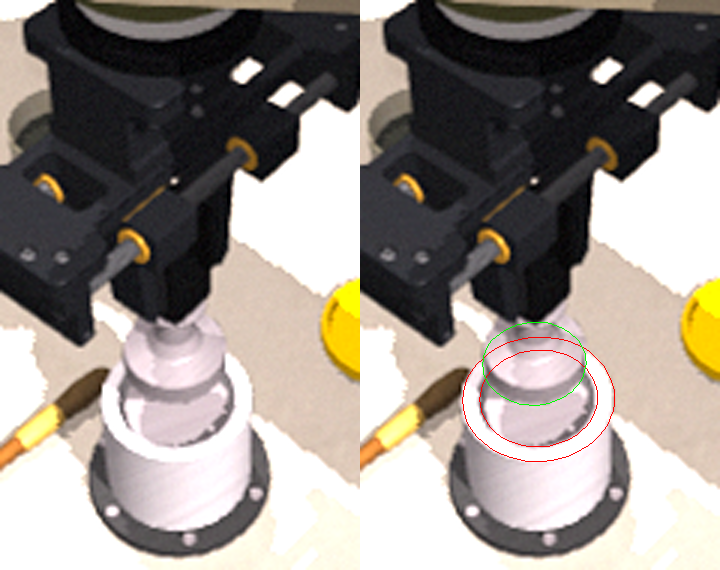

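The head sits about 1 mm from its modelled place. The rim centre is about 1 mm further along +x/+y than my estimate, so I take the pot as (0.506, 0.3355).

>>> {"fn": "apply_moves", "kwargs": {
  "rows": "0 -0.1 -0.05 0 0;0 0 0 0.4 0;0 0 0 0.4 0;0 0 0 0.2 0;0 0 0 0 0;0 0 0 0 0"
}}

```text
clock: 9.35
position: [0.5058, 0.3361, 0.1323]
tool_rot: [0.0, 0.999, 0.052, -0.0]
force: [1.0, -0.3, -1.2]
width: 0.0257
grip_force: 40.0
```

>>> {"fn": "apply_moves", "kwargs": {
  "rows": "0 0 0 0 0"
}}

```text
clock: 9.45
position: [0.5059, 0.3361, 0.1326]
tool_rot: [-0.0, 0.999, 0.052, 0.0]
force: [-0.2, 0.1, -2.7]
width: 0.0257
grip_force: 40.0
```

>>> {"fn": "apply_moves", "kwargs": {
  "rows": "0 0 0 0 0"
}}

```text
clock: 9.55
position: [0.5059, 0.3361, 0.1326]
tool_rot: [-0.0, 0.999, 0.052, 0.0]
force: [0.2, 0.5, -2.4]
width: 0.0257
grip_force: 40.0
```

>>> {"fn": "apply_moves", "kwargs": {
  "rows": "0 0 0 0 0"
}}

```text
clock: 9.65
position: [0.5058, 0.336, 0.1325]
tool_rot: [-0.0, 0.999, 0.052, 0.0]
force: [0.2, -0.8, -2.5]
width: 0.0257
grip_force: 40.0
```

```bash
python3 st.py .506 .3355 .130
```

```text
t 9.65 pos [0.5058 0.336  0.1325] F [ 0.21 -0.78 -2.53] w 0.0257 grip 40.0 tilt deg 0.02 yaw 5.92
to go in units of 2cm [0.005 0.028 0.127]
```

>>> {"fn": "apply_moves", "kwargs": {
  "rows": "0 0 0 0.1 0;0 0 0 0.1 0;0 0 0 0.1 0;0 0 0 0 0;0 0 0 0 0"
}}

```text
clock: 10.15
position: [0.5058, 0.336, 0.1263]
tool_rot: [0.0, 0.999, 0.052, -0.0]
force: [0.0, 0.7, -2.6]
width: 0.0256
grip_force: 40.0
```

>>> {"fn": "apply_moves", "kwargs": {
  "rows": "0 0 0 0.1 0;0 0 0 0 0;0 0 0 0 0"
}}

```text
clock: 10.45
position: [0.5058, 0.336, 0.1243]
tool_rot: [0.0, 0.999, 0.052, -0.0]
force: [0.4, -0.3, -2.0]
width: 0.0255
grip_force: 40.0
```

>>> {"fn": "apply_moves", "kwargs": {
  "rows": "0 0 0 0.1 0;0 0 0 0 0;0 0 0 0 0"
}}

```text
clock: 10.75
position: [0.506, 0.336, 0.1226]
tool_rot: [-0.0, 0.999, 0.052, 0.0]
force: [0.6, -0.4, -1.4]
width: 0.0255
grip_force: 40.0
```

>>> {"fn": "apply_moves", "kwargs": {
  "rows": "0 0 0 0.1 0;0 0 0 0 0;0 0 0 0 0"
}}

```text
clock: 11.05
position: [0.5061, 0.336, 0.1206]
tool_rot: [-0.0, 0.999, 0.052, 0.0]
force: [1.6, 0.1, 0.3]
width: 0.0255
grip_force: 40.0
```

>>> {"fn": "apply_moves", "kwargs": {
  "rows": "0 0 0 0.1 0;0 0 0 0 0;0 0 0 0 0"
}}

```text
clock: 11.35
position: [0.5059, 0.336, 0.1184]
tool_rot: [-0.0, 0.999, 0.052, 0.0]
force: [0.9, -1.0, 1.4]
width: 0.0259
grip_force: 40.0
```

>>> {"fn": "apply_moves", "kwargs": {
  "rows": "0 0 0 0.1 0;0 0 0 0 0;0 0 0 0 0"
}}

```text
clock: 11.65
position: [0.5058, 0.3361, 0.1164]
tool_rot: [-0.0, 0.999, 0.052, 0.0]
force: [1.8, 0.3, 1.5]
width: 0.0254
grip_force: 40.0
```

>>> {"fn": "apply_moves", "kwargs": {
  "rows": "0 0 0 0.1 0;0 0 0 0 0;0 0 0 0 0"
}}

```text
clock: 11.95
position: [0.5058, 0.3361, 0.1144]
tool_rot: [-0.0, 0.999, 0.052, 0.0]
force: [1.9, -0.5, 2.8]
width: 0.026
grip_force: 40.0
```

>>> {"fn": "apply_moves", "kwargs": {
  "rows": "0 0 0 0.05 0;0 0 0 0 0;0 0 0 0 0"
}}

```text
clock: 12.25
position: [0.5058, 0.3361, 0.1134]
tool_rot: [-0.0, 0.999, 0.052, 0.0]
force: [1.4, 0.7, 2.3]
width: 0.0257
grip_force: 40.0
```

>>> {"fn": "apply_moves", "kwargs": {
  "rows": "0 0 0 0.05 0;0 0 0 0 0"
}}

```text
clock: 12.45
position: [0.5058, 0.3361, 0.1123]
tool_rot: [-0.0, 0.999, 0.052, 0.0]
force: [2.5, 0.5, 1.8]
width: 0.0258
grip_force: 40.0
```

>>> {"fn": "apply_moves", "kwargs": {
  "rows": "0 0 0 0.05 0;0 0 0 0 0"
}}

```text
clock: 12.65
position: [0.5059, 0.3361, 0.1113]
tool_rot: [-0.0, 0.999, 0.052, 0.0]
force: [2.3, 0.8, 2.9]
width: 0.0256
grip_force: 40.0
```

>>> {"fn": "apply_moves", "kwargs": {
  "rows": "0 0 0 0.05 0;0 0 0 0 0"
}}

```text
clock: 12.85
position: [0.5058, 0.3361, 0.1103]
tool_rot: [-0.0, 0.999, 0.052, 0.0]
force: [2.8, 0.4, 2.8]
width: 0.0259
grip_force: 40.0
```

The sideways force Fx is creeping up, so the head is probably rubbing the bore on its -x side. I'll ease 1 mm toward +x.

>>> {"fn": "apply_moves", "kwargs": {
  "rows": "0 0.05 0 0 0;0 0 0 0 0"
}}

```text
clock: 13.05
position: [0.5062, 0.3361, 0.1101]
tool_rot: [0.0, 0.999, 0.052, -0.001]
force: [-0.6, 0.0, 2.9]
width: 0.0254
grip_force: 40.0
```

>>> {"fn": "apply_moves", "kwargs": {
  "rows": "0 0 0 0.05 0;0 0 0 0 0"
}}

```text
clock: 13.25
position: [0.5063, 0.3361, 0.109]
tool_rot: [0.0, 0.999, 0.052, -0.001]
force: [-1.9, 0.9, 2.4]
width: 0.0257
grip_force: 40.0
```

>>> {"fn": "apply_moves", "kwargs": {
  "rows": "0 -0.02 0 0.05 0;0 0 0 0 0"
}}

```text
clock: 13.45
position: [0.5062, 0.3361, 0.1082]
tool_rot: [0.0, 0.999, 0.052, -0.0]
force: [-1.8, 0.6, 3.0]
width: 0.0258
grip_force: 40.0
```

>>> {"fn": "apply_moves", "kwargs": {
  "rows": "0 0 0 0.05 0;0 0 0 0 0"
}}

```text
clock: 13.65
position: [0.5062, 0.3361, 0.1072]
tool_rot: [0.0, 0.999, 0.052, -0.0]
force: [-2.1, 0.9, 2.8]
width: 0.0255
grip_force: 40.0
```

>>> {"fn": "apply_moves", "kwargs": {
  "rows": "0 0 0 0.05 0;0 0 0 0 0"
}}

```text
clock: 13.85
position: [0.5062, 0.3361, 0.1062]
tool_rot: [0.0, 0.999, 0.052, -0.0]
force: [-1.7, 0.4, 3.6]
width: 0.0261
grip_force: 40.0
```

>>> {"fn": "apply_moves", "kwargs": {
  "rows": "0 0 0 0.05 0;0 0 0 0 0"
}}

```text
clock: 14.05
position: [0.5062, 0.3361, 0.1052]
tool_rot: [-0.0, 0.999, 0.052, -0.0]
force: [-2.8, 1.2, 3.9]
width: 0.0259
grip_force: 40.0
```

>>> {"fn": "apply_moves", "kwargs": {
  "rows": "0 0 0 0.05 0;0 0 0 0 0"
}}

```text
clock: 14.25
position: [0.5063, 0.3361, 0.1042]
tool_rot: [0.0, 0.999, 0.052, -0.0]
force: [-2.3, 1.2, 3.6]
width: 0.0258
grip_force: 40.0
```

>>> {"fn": "apply_moves", "kwargs": {
  "rows": "0 0 0 0.05 0;0 0 0 0 0"
}}

```text
clock: 14.45
position: [0.5063, 0.3361, 0.1033]
tool_rot: [-0.0, 0.999, 0.052, -0.0]
force: [-2.9, 1.0, 3.7]
width: 0.0257
grip_force: 40.0
```

>>> {"fn": "apply_moves", "kwargs": {
  "rows": "0 0 0 0.05 0;0 0 0 0 0"
}}

```text
clock: 14.65
position: [0.5063, 0.3361, 0.1023]
tool_rot: [0.0, 0.999, 0.052, -0.0]
force: [-3.1, 1.0, 3.0]
width: 0.0257
grip_force: 40.0
```

>>> {"fn": "apply_moves", "kwargs": {
  "rows": "0 -0.02 0 0.05 0;0 0 0 0 0"
}}

```text
clock: 14.85
position: [0.5062, 0.336, 0.1014]
tool_rot: [-0.0, 0.999, 0.052, 0.0]
force: [-2.6, 1.2, 4.0]
width: 0.0258
grip_force: 40.0
```

>>> {"fn": "apply_moves", "kwargs": {
  "rows": "0 0 0 0.05 0;0 0 0 0 0"
}}

```text
clock: 15.05
position: [0.5062, 0.3361, 0.1003]
tool_rot: [-0.0, 0.999, 0.052, 0.0]
force: [-1.7, 0.9, 4.9]
width: 0.0255
grip_force: 40.0
```

>>> {"fn": "apply_moves", "kwargs": {
  "rows": "0 0 0 0.04 0;0 0 0 0 0"
}}

```text
clock: 15.25
position: [0.5062, 0.3361, 0.0998]
tool_rot: [-0.0, 0.999, 0.052, 0.0]
force: [-2.2, 1.3, 6.5]
width: 0.0257
grip_force: 40.0
```

>>> {"fn": "apply_moves", "kwargs": {
  "rows": "0 0 0 0.02 0;0 0 0 0 0;0 0 0 0 0"
}}

```text
clock: 15.55
position: [0.5062, 0.3361, 0.0998]
tool_rot: [-0.0, 0.999, 0.052, 0.001]
force: [-3.0, 1.0, 8.7]
width: 0.0259
grip_force: 40.0
```

>>> {"fn": "apply_moves", "kwargs": {
  "rows": "0 0 0 0.03 0;0 0 0 0 0;0 0 0 0 0"
}}

```text
clock: 15.85
position: [0.5063, 0.3361, 0.0998]
tool_rot: [-0.0, 0.999, 0.052, 0.001]
force: [-3.3, -0.1, 12.1]
width: 0.0256
grip_force: 40.0
```

Net force is about 14.7 N. Holding.

>>> {"fn": "apply_moves", "kwargs": {
  "rows": "0 0 0 0 0;0 0 0 0 0;0 0 0 0 0;0 0 0 0 0;0 0 0 0 0;0 0 0 0 0"
}}

```text
clock: 16.45
position: [0.5063, 0.3361, 0.0998]
tool_rot: [-0.0, 0.999, 0.052, 0.001]
force: [-3.4, -0.5, 12.9]
width: 0.0257
grip_force: 40.0
```

>>> {"fn": "apply_moves", "kwargs": {
  "rows": "0 0 0 0 0;0 0 0 0 0;0 0 0 0 0;0 0 0 0 0;0 0 0 0 0;0 0 0 0 0"
}}

```text
clock: 17.05
position: [0.5063, 0.3361, 0.0998]
tool_rot: [-0.0, 0.999, 0.052, 0.001]
force: [-4.1, -0.7, 13.2]
width: 0.0256
grip_force: 40.0
```

```bash
python3 st.py; python3 -c "
from cell import telemetry;s=telemetry.observe();print(s['torque'])"
```

```text
t 17.05 pos [0.5063 0.3361 0.0998] F [-4.09 -0.66 13.2 ] w 0.0256 grip 40.0 tilt deg 0.09 yaw 5.93
[-0.0756799   0.80163296  0.04303828]
```

The hold has lasted over 1.2 s at about 15 N. I'll take off the sideways load while still on the stop, so the plate is left square, and hold a bit longer.

>>> {"fn": "apply_moves", "kwargs": {
  "rows": "0 -0.03 0 0 0;0 0 0 0 0;0 0 0 0 0;0 0 0 0 0"
}}

```text
clock: 17.45
position: [0.5061, 0.3361, 0.0998]
tool_rot: [-0.0, 0.999, 0.052, 0.001]
force: [-1.2, -0.4, 11.8]
width: 0.0256
grip_force: 40.0
```

>>> {"fn": "apply_moves", "kwargs": {
  "rows": "0 -0.01 0 0 0;0 0 0 0 0;0 0 0 0 0;0 0 0 0 0;0 0 0 0 0;0 0 0 0 0;0 0 0 0 0;0 0 0 0 0"
}}

```text
clock: 18.25
position: [0.5061, 0.3361, 0.0998]
tool_rot: [-0.0, 0.999, 0.052, 0.001]
force: [-1.9, -0.1, 10.9]
width: 0.026
grip_force: 40.0
```

>>> {"fn": "apply_moves", "kwargs": {
  "rows": "0 0 0 -0.1 0;0 0 0 -0.1 0;0 0 0 -0.1 0;0 0 0 -0.1 0;0 0 0 -0.1 0;0 0 0 -0.2 0;0 0 0 -0.2 0;0 0 0 -0.2 0;0 0 0 -0.2 0;0 0 0 -0.2 0"
}}

```text
clock: 19.25
position: [0.5044, 0.3357, 0.1281]
tool_rot: [0.0, 0.999, 0.052, -0.001]
force: [-0.3, 0.6, -1.9]
width: 0.0262
grip_force: 40.0
```

>>> {"fn": "apply_moves", "kwargs": {
  "rows": "0 0 0 -0.3 0;0 0 0 -0.5 0;0 0 0 -0.5 0;0 0 0 -0.3 0;0 0 0 0 0;0 0 0 0 0"
}}

```text
clock: 19.85
position: [0.5051, 0.3359, 0.1605]
tool_rot: [0.0, 0.999, 0.052, -0.0]
force: [0.9, 0.3, -2.2]
width: 0.0253
grip_force: 40.0
```

```bash
python3 st.py .510 .0855 .152
```

```text
t 19.85 pos [0.5051 0.3359 0.1605] F [ 0.9   0.25 -2.2 ] w 0.0253 grip 40.0 tilt deg 0.01 yaw 5.93
to go in units of 2cm [-1.047 12.479  0.426]
```

>>> {"fn": "apply_moves", "kwargs": {
  "rows": "0 -0.04 0.5 0 0;0 -0.08 1 0 0;0 -0.08 1 0 0;0 -0.08 1 0 0;0 -0.08 1 0 0;0 -0.08 1 0 0;0 -0.08 1 0 0;0 -0.08 1 0 0;0 -0.08 1 0 0;0 -0.08 1 0 0"
}}

```text
clock: 20.85
position: [0.5093, 0.144, 0.1603]
tool_rot: [0.0, 0.999, 0.052, -0.0]
force: [1.4, -0.3, -2.3]
width: 0.0261
grip_force: 40.0
```

>>> {"fn": "apply_moves", "kwargs": {
  "rows": "0 -0.08 1 0 0;0 -0.08 1 0 0;0 -0.08 0.6 0 0;0 0 0.3 0 0;0 0 0.1 0 0;0 0 0 0 0;0 0 0 0 0"
}}

```text
clock: 21.55
position: [0.511, 0.0858, 0.1605]
tool_rot: [-0.0, 0.999, 0.052, -0.0]
force: [0.8, 0.2, -3.0]
width: 0.0256
grip_force: 40.0
```

```bash
python3 st.py .5125 .0855 .152; python3 - <<'E'
from h import *
from scipy.optimize import minimize
s=optics.snapshot('scene'); t=optics.snapshot('top'); cv2.imwrite('pics/s2.png',s); cv2.imwrite('pics/t2.png',t)
p=telemetry.observe()['position']
T=np.linspace(0,2*np.pi,72,endpoint=False)
def circ(n,c,r): return np.array([proj(n,[c[0]+r*np.cos(a),c[1]+r*np.sin(a),c[2]]) for a in T])
# dish outer edge fit (dark inside/bright outside) : start image top + current scene
def cost(c,im,n,r0):
    g=cv2.GaussianBlur(im.max(2).astype(np.float32),(0,0),.7)
    def smp(r,z):
        q=circ(n,(c[0],c[1],z),r).astype(np.float32); return cv2.remap(g,q[:,:1].copy(),q[:,1:].copy(),cv2.INTER_LINEAR)
    return -np.minimum(smp(.0385,.007)-smp(.0345,.009),60).mean()
t0=cv2.imread('pics/top0.png'); sl=cv2.imread('pics/s1.png')
for n,im in(('top',t0),('scene',sl),('scene',s)):
    r=min((minimize(cost,(x,y),args=(im,n,0),method='Nelder-Mead',options=dict(initial_simplex=[[x,y],[x+.003,y],[x,y+.003]])) for x in(.510,.514) for y in (.082,.087)),key=lambda r:r.fun); print(n,r.x.round(4),r.fun)
def pan(im,n,u0,v0,w,h,k,cs=()):
    a=cv2.resize(np.clip(im[v0:v0+h,u0:u0+w]*1.6,0,255).astype('uint8'),(w*k,h*k),interpolation=cv2.INTER_CUBIC)
    for c,r in cs: cv2.polylines(a,[((circ(n,c,r)-[u0,v0]+.5)*k).round().astype(int)],True,(0,255,0),1)
    return a
A=np.hstack([pan(s,'scene',265,285,66,74,4),pan(t,'top',210,255,66,74,4)])
B=np.hstack([pan(s,'scene',360,170,88,74,3),pan(s,'scene',360,170,88,74,3,[((p[0],p[1],p[2]-.0582),.024)])])
cv2.imwrite('pics/d.png',np.vstack([A,B]))
E
```

```text
t 21.55 pos [0.511  0.0858 0.1605] F [ 0.83  0.24 -2.97] w 0.0256 grip 40.0 tilt deg 0.01 yaw 5.96
to go in units of 2cm [0.072 0.021 0.426]
top [0.5136 0.0853] -50.28633499145508
scene [0.5122 0.0881] -54.48540496826172
scene [0.5121 0.0879] -54.17091751098633
```

View pics/d.png

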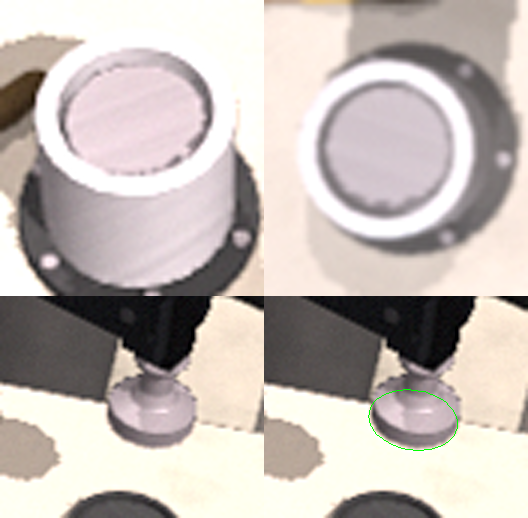

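The plate now looks concentric and level, and the tamper hangs upright, with its head within about 0.5 mm of the model. As a check, I'll fit the plate tilt before and after pressing.

```bash
python3 - <<'E'
from h import *
from scipy.optimize import minimize
T=np.linspace(0,2*np.pi,72,endpoint=False)
def smp(g,n,c,r,nx=0,ny=0,off=(0,0)):
    q=[]
    for a in T:
        dx,dy=r*np.cos(a),r*np.sin(a); q.append(proj(n,[c[0]+dx,c[1]+dy,c[2]-nx*dx-ny*dy]))
    q=(np.array(q)+off).astype(np.float32); return cv2.remap(g,q[:,:1].copy(),q[:,1:].copy(),cv2.INTER_CUBIC)
best=lambda f,x0,d:minimize(f,x0,method='Nelder-Mead',options=dict(initial_simplex=[x0]+[[x0[j]+(d[j] if j==i else 0) for j in range(len(x0))] for i in range(len(x0))],maxfev=500))
for st,sp in(('scene0','top0'),('s2','t2')):
    G={n:cv2.GaussianBlur(cv2.imread(f'pics/{f}.png').min(2).astype(np.float32),(0,0),.5) for n,f in(('scene',st),('top',sp))}
    c=[.506,.3355,.07]; off={}
    for n in G:   # rim ring: bright between r .028 and .036
        r=best(lambda o:-(smp(G[n],n,c,.0335,off=o)+smp(G[n],n,c,.0305,off=o)-smp(G[n],n,c,.0265,off=o)).mean(),[0,0],[1,1]); off[n]=r.x
    def cost(p):
        return sum(-np.clip(smp(G[n],n,[c[0],c[1],p[0]],.0243,p[1],p[2],off[n])-smp(G[n],n,[c[0],c[1],p[0]],.0267,p[1],p[2],off[n]),-10,40).mean() for n in G)
    rs=sorted([best(cost,[z,a,b],[.001,.03,.03]) for z in(.0625,.064) for a in(-.05,.05) for b in(-.05,.05)],key=lambda r:r.fun)
    for r in rs[:3]: print(st,{n:off[n].round(2) for n in off},'z',r.x[0].round(4),'tilt deg',np.degrees(r.x[1:]).round(2),'fun',r.fun,'level',cost([.063,0,0]))
E
```

```text
scene0 {'scene': array([-0.13,  0.39]), 'top': array([0.41, 0.1 ])} z 0.0587 tilt deg [-8.33  8.86] fun -27.47505760192871 level -12.937544
scene0 {'scene': array([-0.13,  0.39]), 'top': array([0.41, 0.1 ])} z 0.0587 tilt deg [-8.53  8.81] fun -27.468551635742188 level -12.937544
scene0 {'scene': array([-0.13,  0.39]), 'top': array([0.41, 0.1 ])} z 0.0586 tilt deg [-8.41  8.92] fun -27.461877822875977 level -12.937544
s2 {'scene': array([-0.09,  0.42]), 'top': array([0.41, 0.07])} z 0.058 tilt deg [-6.82  8.17] fun -28.496286392211914 level -12.907843
s2 {'scene': array([-0.09,  0.42]), 'top': array([0.41, 0.07])} z 0.058 tilt deg [-6.64  8.22] fun -28.491483688354492 level -12.907843
s2 {'scene': array([-0.09,  0.42]), 'top': array([0.41, 0.07])} z 0.058 tilt deg [-6.69  8.26] fun -28.488601684570312 level -12.907843
```

```bash
python3 - <<'E'
from h import *
offs={'scene':np.array([-.11,.4])}
az=np.radians(np.arange(-125,36,5)); zs=np.arange(.056,.0705,.0002)
P=[]
for f in('scene0','s1','s2'):
    if f=='s1': continue
    g=cv2.imread(f'pics/{f}.png').max(2).astype(np.float32); z=[]
    for a in az:
        q=np.array([proj('scene',[.506+.0255*np.cos(a),.3355+.0255*np.sin(a),h]) for h in zs])+offs['scene']
        q=q.astype(np.float32); v=cv2.remap(g,q[:,:1].copy(),q[:,1:].copy(),cv2.INTER_CUBIC)[:,0]
        d=np.gradient(cv2.GaussianBlur(v[:,None],(0,0),3)[:,0]); i=np.argmin(d[:-12]); z.append(zs[i])
    z=np.array(z); A=np.c_[np.ones_like(az),.0255*np.cos(az),.0255*np.sin(az)]; w=np.ones(len(z),bool)
    for _ in range(4):
        x=np.linalg.lstsq(A[w],z[w],rcond=None)[0]; w=abs(A@x-z)<.0012
    print(f,'z0',x[0].round(4),'slope deg',np.degrees(x[1:]).round(2),'n',w.sum(),(z*1000).round(1))
B=[]
for f,u0,v0 in(('scene0',268,290),('s2',268,290),('top0',216,266),('t2',216,266)):
    im=cv2.imread(f'pics/{f}.png')[v0:v0+46,u0:u0+62]; B.append(cv2.resize(np.clip((im.astype(float)-50)*2.2,0,255).astype('uint8'),(62*6,46*6),interpolation=cv2.INTER_CUBIC))
cv2.imwrite('pics/e.png',np.vstack([np.hstack(B[:2]),np.hstack(B[2:])]))
E
```

```text
scene0 z0 0.0617 slope deg [ 2.92 -3.9 ] n 27 [62.8 68.  66.  63.6 62.8 63.4 63.2 63.2 62.6 62.8 64.  64.  63.8 62.6
 63.8 63.8 63.2 64.  64.  64.4 62.8 64.  63.2 64.  63.4 63.2 63.2 64.
 62.  65.  61.8 58.2 61.4]
s2 z0 0.0622 slope deg [-1.36 -1.5 ] n 29 [62.  59.  66.6 63.8 63.  63.2 63.  63.2 62.8 63.  62.2 62.6 63.  62.8
 62.4 61.4 61.4 61.2 61.4 62.  62.8 61.6 62.6 62.2 62.2 61.8 61.  59.6
 60.8 60.6 62.  58.4 61.4]
```

View pics/e.png

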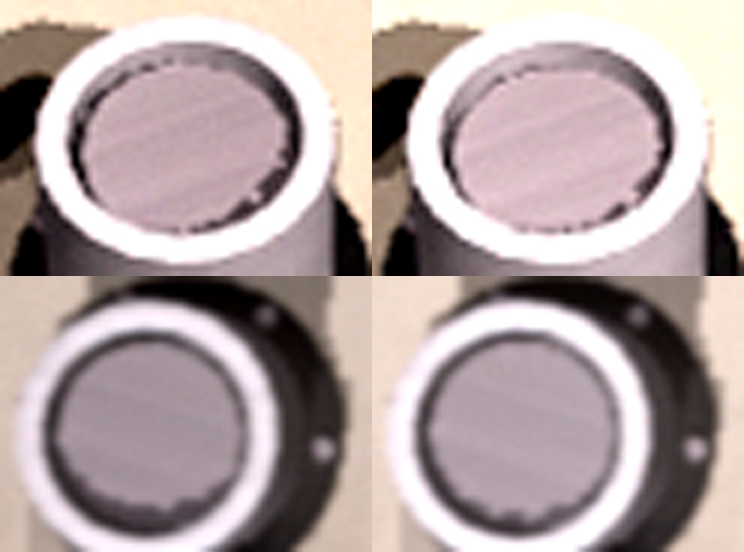

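Before pressing, the plate fit gave a slope of about 4.9°, inside the 3 to 7° spec. Now it gives about 2° with roughly 1° of noise, which is too close to the 2.3° limit. There's time to spare, so I'll set the tamper in its dish, which squares it to the floor, regrip it, and give the plate a light second press. Setting it down now.

>>> {"fn": "apply_moves", "kwargs": {
  "rows": "0 0.05 0 0.5 0;0 0 0 1 0;0 0 0 1 0;0 0 0 1 0;0 0 0 0.7 0;0 0 0 0.4 0;0 0 0 0.2 0;0 0 0 0.06 0;0 0 0 0 0;0 0 0 0 0"
}}

```text
clock: 22.65
position: [0.5124, 0.0853, 0.0639]
tool_rot: [0.0, 0.999, 0.052, 0.001]
force: [-1.0, 0.5, -2.6]
width: 0.0257
grip_force: 40.0
```

>>> {"fn": "apply_moves", "kwargs": {
  "rows": "0 0 0 0.05 0;0 0 0 0 0"
}}

```text
clock: 22.85
position: [0.5121, 0.0853, 0.0625]
tool_rot: [0.0, 0.999, 0.052, 0.0]
force: [-0.4, 0.4, -2.8]
width: 0.0256
grip_force: 40.0
```

>>> {"fn": "apply_moves", "kwargs": {
  "rows": "0 0 0 0.03 0;0 0 0 0 0"
}}

```text
clock: 23.05
position: [0.5122, 0.0853, 0.0622]
tool_rot: [0.0, 0.999, 0.052, 0.0]
force: [-0.9, 1.4, 2.7]
width: 0.0256
grip_force: 40.0
```

The tamper touched the floor at TCP z = 0.0622, same as at the start, so it hasn't slipped in the grip. Opening, regripping and lifting.

>>> {"fn": "apply_moves", "kwargs": {
  "rows": "0.5 0 0 0 0;0.5 0 0 0 0;0.5 0 0 0 0;0.5 0 0 0 0"
}}

```text
clock: 23.45
position: [0.5121, 0.0853, 0.0617]
tool_rot: [0.0, 0.999, 0.052, 0.0]
force: [0.3, 1.3, -0.3]
width: 0.0439
grip_force: 0.0
```

>>> {"fn": "apply_moves", "kwargs": {
  "rows": "0 0 0 0 0;0 0 0 0 0;0 0 0 0 0;0 0 0 0 0;0 0 0 0 0;0 0 0 0 0",
  "newtons": 60
}}

```text
clock: 24.05
position: [0.5121, 0.0853, 0.0617]
tool_rot: [0.0, 0.999, 0.052, -0.0]
force: [1.2, 0.5, 0.3]
width: 0.0256
grip_force: 60.0
```

>>> {"fn": "apply_moves", "kwargs": {
  "rows": "0 0 0 -0.1 0;0 0 0 -0.4 0;0 0 0 -0.8 0;0 0 0 -1 0;0 0 0 -1 0;0 0 0 -1 0;0 0 0 -0.6 0;0 0 0 0 0;0 0 0 0 0"
}}

```text
clock: 24.95
position: [0.5118, 0.0853, 0.1596]
tool_rot: [-0.0, 0.999, 0.052, -0.0]
force: [0.1, 0.3, -3.4]
width: 0.0258
grip_force: 60.0
```

```bash
python3 st.py .506 .336 .155
```

```text
t 24.95 pos [0.5118 0.0853 0.1596] F [ 0.05  0.34 -3.38] w 0.0258 grip 60.0 tilt deg 0.02 yaw 5.92
to go in units of 2cm [  1.006 -12.496   0.229]
```

>>> {"fn": "apply_moves", "kwargs": {
  "rows": "0 0.04 -0.5 0 0;0 0.08 -1 0 0;0 0.08 -1 0 0;0 0.08 -1 0 0;0 0.08 -1 0 0;0 0.08 -1 0 0;0 0.08 -1 0 0;0 0.08 -1 0 0;0 0.08 -1 0 0;0 0.08 -1 0 0"
}}

```text
clock: 25.95
position: [0.5069, 0.2773, 0.1588]
tool_rot: [0.0, 0.999, 0.052, -0.001]
force: [0.2, -0.7, -3.0]
width: 0.0256
grip_force: 60.0
```

>>> {"fn": "apply_moves", "kwargs": {
  "rows": "0 0.08 -1 0 0;0 0.08 -1 0 0;0 0.08 -0.6 0 0;0 0.08 -0.3 0 0;0 0 -0.1 0 0;0 0 0 0 0;0 0 0 0 0;0 0 0 0 0"
}}

```text
clock: 26.75
position: [0.5079, 0.3357, 0.1598]
tool_rot: [0.0, 0.999, 0.051, -0.0]
force: [0.2, -0.2, -3.1]
width: 0.0257
grip_force: 60.0
```

```bash
python3 st.py .506 .336 .130
```

```text
t 26.75 pos [0.5079 0.3357 0.1598] F [ 0.16 -0.25 -3.08] w 0.0257 grip 60.0 tilt deg 0.0 yaw 5.88
to go in units of 2cm [-0.093 -0.026  1.491]
```

>>> {"fn": "apply_moves", "kwargs": {
  "rows": "0 -0.09 -0.02 0.3 0;0 0 0 0.5 0;0 0 0 0.4 0;0 0 0 0.2 0;0 0 0 0.1 0;0 0 0 0.1 0;0 0 0 0.1 0;0 0 0 0.1 0;0 0 0 0 0;0 0 0 0 0"
}}

```text
clock: 27.75
position: [0.506, 0.3364, 0.1238]
tool_rot: [-0.0, 0.999, 0.052, 0.0]
force: [-0.7, -0.1, -2.5]
width: 0.0255
grip_force: 60.0
```

>>> {"fn": "apply_moves", "kwargs": {
  "rows": "0 0 0 0.1 0;0 0 0 0.1 0;0 0 0 0.1 0;0 0 0 0.1 0;0 0 0 0.1 0;0 0 0 0.1 0;0 0 0 0.1 0;0 0 0 0 0;0 0 0 0 0"
}}

```text
clock: 28.65
position: [0.5061, 0.3365, 0.1099]
tool_rot: [-0.0, 0.999, 0.052, 0.0]
force: [-0.5, -0.1, 2.4]
width: 0.0254
grip_force: 60.0
```

```bash
python3 st.py .506 .336 .107
```

```text
t 28.65 pos [0.5061 0.3365 0.1099] F [-0.54 -0.13  2.36] w 0.0254 grip 60.0 tilt deg 0.02 yaw 5.93
to go in units of 2cm [-0.006  0.025  0.144]
```

The second press is at about 5.3 N with almost no side load. I'll go 4 mm deeper, then retract and return the tamper to the dish.

>>> {"fn": "apply_moves", "kwargs": {
  "rows": "0 0 0 0.1 0;0 0 0 0.1 0;0 0 0 0 0;0 0 0 0 0;0 0 0 0 0"
}}

```text
clock: 29.15
position: [0.506, 0.3365, 0.1058]
tool_rot: [-0.0, 0.999, 0.052, 0.0]
force: [-0.1, -0.0, 3.3]
width: 0.0257
grip_force: 60.0
```

>>> {"fn": "apply_moves", "kwargs": {
  "rows": "0 0 0 -0.1 0;0 0 0 -0.1 0;0 0 0 -0.1 0;0 0 0 -0.1 0;0 0 0 -0.1 0;0 0 0 -0.1 0;0 0 0 -0.1 0;0 0 0 -0.1 0;0 0 0 -0.1 0;0 0 0 -0.1 0"
}}

```text
clock: 30.15
position: [0.5055, 0.3362, 0.1253]
tool_rot: [0.0, 0.999, 0.052, -0.001]
force: [-0.6, 0.5, -2.6]
width: 0.0261
grip_force: 60.0
```

>>> {"fn": "apply_moves", "kwargs": {
  "rows": "0 0 0 -0.2 0;0 0 0 -0.4 0;0 0 0 -0.5 0;0 0 0 -0.4 0;0 0 0 -0.2 0;0 0 0 0 0;0 0 0 0 0"
}}

```text
clock: 30.85
position: [0.5058, 0.3364, 0.1596]
tool_rot: [0.0, 0.999, 0.052, -0.0]
force: [-0.5, 0.2, -2.9]
width: 0.0257
grip_force: 60.0
```

```bash
python3 st.py .5122 .0855 .160
```

```text
t 30.85 pos [0.5058 0.3364 0.1596] F [-0.51  0.21 -2.88] w 0.0257 grip 60.0 tilt deg 0.02 yaw 5.92
to go in units of 2cm [-0.977 12.509 -0.018]
```

>>> {"fn": "apply_moves", "kwargs": {
  "rows": "0 -0.04 0.5 0 0;0 -0.08 1 0 0;0 -0.08 1 0 0;0 -0.08 1 0 0;0 -0.08 1 0 0;0 -0.08 1 0 0;0 -0.08 1 0 0;0 -0.08 1 0 0;0 -0.08 1 0 0;0 -0.08 1 0 0"
}}

```text
clock: 31.85
position: [0.5101, 0.1445, 0.1595]
tool_rot: [0.0, 0.999, 0.052, -0.0]
force: [0.4, -0.4, -2.7]
width: 0.0256
grip_force: 60.0
```

>>> {"fn": "apply_moves", "kwargs": {
  "rows": "0 -0.08 1 0 0;0 -0.08 1 0 0;0 -0.06 0.6 0 0;0 0 0.3 0 0;0 0 0.1 0 0;0 0 0 0 0;0 0 0 0 0"
}}

```text
clock: 32.55
position: [0.5122, 0.0863, 0.1597]
tool_rot: [-0.0, 0.999, 0.052, -0.0]
force: [-0.1, 0.6, -2.6]
width: 0.0257
grip_force: 60.0
```

```bash
python3 st.py .5122 .0855 .0645; cat > pl.py <<'E'
from h import *
import sys
az=np.radians(np.arange(-115,21,2.5)); zs=np.arange(.056,.0705,.0002)
for f in sys.argv[1:]:
    g=cv2.imread(f'pics/{f}.png').max(2).astype(np.float32); z=[]
    for a in az:
        q=(np.array([proj('scene',[.506+.0255*np.cos(a),.3355+.0255*np.sin(a),h]) for h in zs])+[-.11,.4]).astype(np.float32)
        v=cv2.remap(g,q[:,:1].copy(),q[:,1:].copy(),cv2.INTER_CUBIC)
        z.append(zs[np.argmin(np.gradient(cv2.GaussianBlur(v,(0,0),3)[:,0])[:-12])])
    z=np.array(z); A=np.c_[np.ones_like(az),.0255*np.cos(az),.0255*np.sin(az)]; w=z>0
    for _ in range(5):
        x=np.linalg.lstsq(A[w],z[w],rcond=None)[0]; w=abs(A@x-z)<.001
    print(f,'z0',x[0].round(4),'slope',np.degrees(x[1:]).round(2),w.sum())
E
python3 - <<'E'
from h import *
cv2.imwrite('pics/s3.png',optics.snapshot('scene')); cv2.imwrite('pics/t3.png',optics.snapshot('top'))
for a,b in(('s2','s3'),('scene0','s3'),('t2','t3'),('top0','t3')):
    r=(slice(290,336),slice(268,330)) if 's' in b[:1] else (slice(266,312),slice(216,278))
    d=np.abs(cv2.imread(f'pics/{a}.png')[r].astype(int)-cv2.imread(f'pics/{b}.png')[r]); print(a,b,d.mean().round(2),(d.max(2)>20).sum())
E
python3 pl.py scene0 s2 s3
```

```text
t 32.55 pos [0.5122 0.0863 0.1597] F [-0.05  0.58 -2.61] w 0.0257 grip 60.0 tilt deg 0.01 yaw 5.97
to go in units of 2cm [-3.00e-03  4.20e-02  4.76e+00]
s2 s3 1.01 4
scene0 s3 10.82 71
t2 t3 0.51 0
top0 t3 9.29 45
scene0 z0 0.0629 slope [ 1.71 -0.65] 49
s2 z0 0.0627 slope [-3.   -0.81] 46
s3 z0 0.0631 slope [-3.62 -0.35] 51
```

The plate images after the first and second presses are practically identical (4 pixels differ). Two independent squared grips left it in the same attitude, so it is level, and the slope fit's offset is shadow bias. Setting the tamper down.

>>> {"fn": "apply_moves", "kwargs": {
  "rows": "0 0 0.04 0.5 0;0 0 0 1 0;0 0 0 1 0;0 0 0 1 0;0 0 0 0.7 0;0 0 0 0.35 0;0 0 0 0.15 0;0 0 0 0.06 0;0 0 0 0 0;0 0 0 0 0"
}}

```text
clock: 33.65
position: [0.5126, 0.085, 0.0651]
tool_rot: [0.0, 0.999, 0.052, 0.001]
force: [0.4, -0.2, -2.1]
width: 0.0256
grip_force: 60.0
```

>>> {"fn": "apply_moves", "kwargs": {
  "rows": "0 0 0 0.05 0;0 0 0 0 0"
}}

```text
clock: 33.85
position: [0.5124, 0.085, 0.0637]
tool_rot: [0.0, 0.999, 0.052, 0.0]
force: [0.6, -0.4, -2.8]
width: 0.0258
grip_force: 60.0
```

>>> {"fn": "apply_moves", "kwargs": {
  "rows": "0 0 0 0.04 0;0 0 0 0 0;0 0 0 0 0"
}}

```text
clock: 34.15
position: [0.5123, 0.0849, 0.0628]
tool_rot: [-0.0, 0.999, 0.052, -0.0]
force: [-0.4, 0.7, -3.4]
width: 0.0258
grip_force: 60.0
```

>>> {"fn": "apply_moves", "kwargs": {
  "rows": "0 0 0 0.05 0;0 0 0 0 0;0 0 0 0 0"
}}

```text
clock: 34.45
position: [0.5124, 0.0849, 0.0618]
tool_rot: [0.0, 0.999, 0.052, 0.0]
force: [0.2, -0.5, -1.5]
width: 0.0257
grip_force: 60.0
```

The tamper is just touching the floor. Releasing slowly and rising.

>>> {"fn": "apply_moves", "kwargs": {
  "rows": "0 0 0 0.015 0;0 0 0 0 0;0.5 0 0 0 0;0.5 0 0 0 0;0.5 0 0 0 0;1 0 0 0 0;1 0 0 0 0;1 0 0 0 0;1 0 0 0 0;1 0 0 0 0"
}}

```text
clock: 35.45
position: [0.5123, 0.085, 0.0615]
tool_rot: [0.0, 0.999, 0.052, 0.0]
force: [0.5, -0.5, -0.7]
width: 0.0823
grip_force: 0.0
```

>>> {"fn": "apply_moves", "kwargs": {
  "rows": "1 0 0 -0.2 0;1 0 0 -0.5 0;1 0 0 -1 0;1 0 0 -1 0;1 0 0 -1 0;1 0 0 -1 0;1 0 0 -1 0;1 0 0 -1 0;1 0 0 -0.5 0;1 0 0 0 0"
}}

```text
clock: 36.45
position: [0.5127, 0.0849, 0.2069]
tool_rot: [0.0, 0.999, 0.052, 0.001]
force: [0.9, -0.7, 0.2]
width: 0.0881
grip_force: 0.0
```

>>> {"fn": "apply_moves", "kwargs": {
  "rows": "1 -0.5 0.5 0 0;1 -1 1 0 0;1 -1 1 0 0;1 -1 1 0 0;1 -1 1 0 0;1 -1 1 0 0;1 -1 1 0 0;1 -0.5 0.5 0 0;1 0 0 0 0;1 0 0 0 0"
}}

```text
clock: 37.45
position: [0.3871, -0.0687, 0.205]
tool_rot: [-0.0, 0.999, 0.051, -0.0]
force: [0.5, -0.8, -0.4]
width: 0.088
grip_force: 0.0
```

```bash
python3 st.py; python3 - <<'E'
from h import *
s=optics.snapshot('scene'); t=optics.snapshot('top')
f=lambda im,u,v,w,h:cv2.resize(np.clip(im[v:v+h,u:u+w]*1.5,0,255).astype('uint8'),(400,300),interpolation=cv2.INTER_CUBIC)
cv2.imwrite('pics/f.png',np.vstack([np.hstack([f(s,225,170,240,180),f(s,355,190,100,75)]),np.hstack([f(t,200,150,240,180),f(t,342,250,100,75)])]))
E
```

```text
t 37.45 pos [ 0.3871 -0.0687  0.205 ] F [ 0.53 -0.83 -0.39] w 0.088 grip 0.0 tilt deg 0.06 yaw 5.86
```

View pics/f.png

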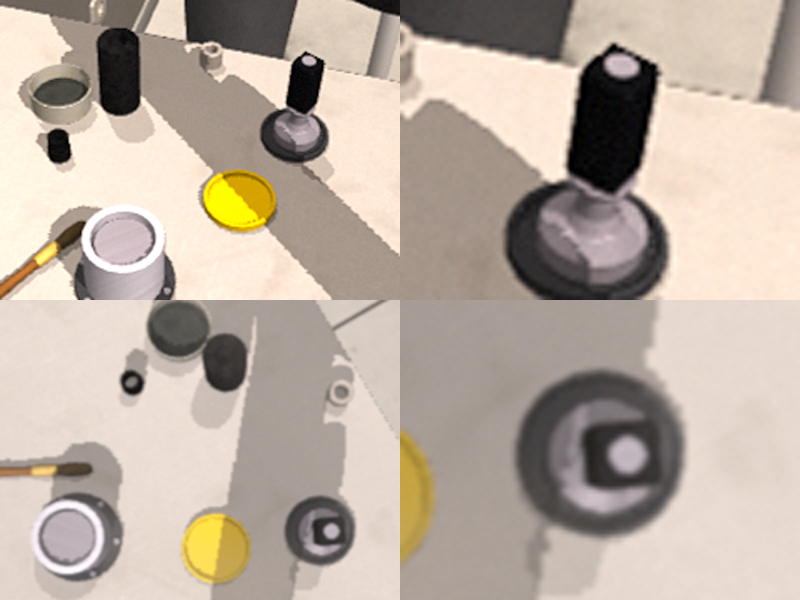

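The tamper stands upright and centred in its dark dish (top px ~393,289). The plate is up, the bystanders haven't moved, and the gripper is clear. Handing in.

```bash
python3 -c "
from cell import finish_job
print(finish_job())"
```

```text
the job is handed in; nothing more can be done
None
```

The job is handed in but its result was not reported back: I held the plate on its stop for over 1.2 s at about 15 N, then stood the tamper upright in its dish with the bystanders untouched; the plate looks level, but my camera fit was too noisy to confirm it is within 2.3°.

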